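Clip the spice jars into the cupboard door and shut it

ROBOT

A 6-joint arm with a two-finger parallel gripper is mounted at the origin on a cart in front of the work surface, level with it; the furniture and walls round the work are solid. World frame = base frame: x ahead of the robot, y to its left, z up, the work surface at z = 0. Lengths are in m, angles in degrees, forces in N, time in s.
With the tool pointing down it reaches from about 0.3 to 1 m from the base axis. Payload 5.1 kg.
Tool frame: the origin (TCP) lies midway between the tips of the shut fingers; the grasp point (between the pads) lies 19 mm behind it; z points along the fingers, y is the direction in which the jaws open and shut (so a half turn about z gives the same grasp; the last joint's range is limited). The gripper opens to 95 mm and grips with 3 to 60 N. Pads are 20 mm wide; open, the fingers measure 119 mm over their backs; the gripper's body (75 mm by 180 mm) begins 59 mm behind the grasp point.
Start: joints at [-70.967, 7.093, 94.555, -0, 78.352, -4.733], TCP at [0.262, -0.595, 0.215] pointing down, gripper open.
Joint ranges: [-149.61, 149.61], [-58.7, 133.49], [1.44, 155.28], [-77.14, 257.14], [18.33, 153.61], [-166.67, 166.67]. Speed limits (degrees/s): [147.25, 147.25, 180, 180, 180, 180].

INTERFACE

Orientations are given as a 3x3 rotation matrix whose columns are the frame's x, y, z axes.
In Python, from rig import manip, imaging gives the robot as it stands.
- The arm moves only by the tool apply_moves, never from a script. Its argument "targets" is a list that holds one entry, the list of rows, each a list of 4 numbers: the shift along the tool's x, y, z in m, then the turn about the tool's z in degrees. In form: [[[dx, dy, dz, turn], ...]]. A call has exactly 10 rows; each row shifts and turns the commanded pose from where the row before left it, along the tool's axes as they then stand; what a row does not reach is not made up. A row lasts 1/10 s, in which the tool goes at most 50 mm and 8.59 degrees, less where a joint would pass 70% of its speed; a pose out of reach is approached as far as the arm can. A call is refused whole if a number of a shift passes 0.05 or a number of a turn 8.59, either way. A call with a gripper value outside its range is refused whole. "grip" is the finger opening in m, from 0 to 0.0951, set as the call begins (left out, the last holds). The fingers move at their own pace and stop on an object; "squeeze" is the grip in N (left out, the last holds). Time passes only in rows, so rows that do not move let the fingers close, or fill a call up. It gives the time, the measured TCP pose, the force and the opening at its end, in the units of the state.
- manip.get_state(): the state, without advancing time (a new reading comes with each control period).
- imaging.get_image(name): name is "side" or "top" or "wrist"; returns a dict with "image" (400x640x3 uint8, blue, green, red), "range_z" (400x640 float32, m along the optical axis (not along the pixel's ray), 0 where there is no reading), "vertical_fov" (degrees; the focal length in pixels is half the picture's height over the tangent of half this angle, whatever the lens; pixels are square), "cx", "cy" (the principal point, pixels), "rvec" (rotation vector, rad) and "tvec" (3), from world to camera coordinates, as OpenCV has them; the wrist camera has in their place "T_tool_cam" (4x4, takes a point from camera to tool coordinates, whose origin is the TCP and whose axes are the flange's). Camera axes: x right, y down, z forward; pixel columns grow to the right and rows downward; lengths in m; the calibration is good to about 2 mm. A picture is of the moment at which its call begins: read the wrist's pose just before it.
- manip.job_done(): hands the job in, once; it reports no verdict.
The state is a dict: "time_s": time; "joint_positions": joint angles; "dq": joint speeds; "joint_torque": joint torques, N m; "tool_pos": TCP position; "tool_rot": TCP orientation; "wrist_force": force on the tool from outside, world axes, zero at the start; "wrist_torque": the same for the moment, N m; "finger_gap": finger opening in m.
Only numpy, scipy, OpenCV 4.12 (cv2) and the standard library are available. Lean on these libraries where they do the work, as an engineer would, in place of code of your own. Each camera call takes 0.05 s, during which the arm holds its last target. There are 200 camera calls.

TASK

Two spice jars were left out near the front edge of the counter: snap each one upright and fully home into one of the two empty spring clips inside the open door of the little wooden cupboard, its foot down at the door's ledge. Then swing the door gently all the way shut with the jars in it. Do not disturb the salt shaker, the mug and the steel cup that stand near them.

Things in the scene. Friction and masses are not known exactly. Their poses are not given: they have to be found in the camera images.
- jar_a: Screw-lid spice jar with a printed label, 106 mm tall, upright. Glass body 42 mm across; lid, the top 20 mm, 43 mm across. Origin: centre of its foot; z up. About 0.11 kg; best gripped by the lid. Starts on the counter.
- jar_b: Screw-lid spice jar with a printed label, 109 mm tall, upright. Glass body 44 mm across; lid, the top 20 mm, 45 mm across. Origin: centre of its foot; z up. About 0.11 kg; best gripped by the lid. Starts on the counter.
- salt_shaker: Glass salt shaker with a rounded grey steel top, 44 mm across, 90 mm tall; no label. Origin: centre of its foot. Stays on the counter.
- mug: White mug 86 mm across, 92 mm tall. Origin: centre of its foot. Bystander.
- steel_cup: Steel tumbler 76 mm across at the rim, 100 mm tall. Origin: centre of its foot. Bystander.
- cupboard: Small wooden cupboard standing fixed on the counter, 180 mm deep (x), 270 mm wide (y), 156 mm high (z), boards 11 mm thick; open front at local x = -90 mm, looking to local -x. Origin: centre of its underside. A tin and a bowl stand at its back, more than 75 mm behind the front.
- door (a joint): Door angle: 0 shut, grows as it opens, stop at 1.75. Upright hinge at the cupboard's right front edge (local x -90, y -135 mm). Door 270 mm wide, 16 thick, bottom 8 and top 152 mm above the counter. The hinge is stiff (1.8 N m of friction): the door stays where it is left, but pushing a jar into a clip may swing it a little further open.
- clip0_seat (a point): First clip of the row, 56 mm from the hinge axis: where the centre of a jar's foot is when the jar is fully home in this clip, standing on the ledge. Always holds a third spice jar (100 mm tall), which belongs there. Inside the door's foot a ledge stands 58 mm out of the door, its top 20 mm above the counter, below all three clips.
- clip1_seat (a point): Middle clip of the row, 134 mm from the hinge axis: where the centre of a jar's foot is when the jar is fully home in this clip, standing on the ledge. Empty at first. A seated jar's axis is 30 mm off the door's inner face; clips are 16 mm high, centred 58 mm above the ledge, open away from the door.
- clip2_seat (a point): Last clip of the row, 212 mm from the hinge axis: where the centre of a jar's foot is when the jar is fully home in this clip, standing on the ledge. Empty at first. A clip is two bent steel leaves that spread as a jar is pushed between them (5 to 8 N, most at 15 to 20 mm short of home), then close round it. Mouth 54 mm wide, throat 38.
- door_hinge (a point): On the door's hinge axis, in the plane of the door's inner face, 8 mm above the counter. Axes of this and of the other points, all fixed to the door: x straight out of its inner face (jars go in along -x; the outer face is at x = -16 mm), y along the door from the hinge to the free edge, z up.
- door_push (a point): On the door's outer face, 235 mm from the hinge axis, 123 mm above the counter: a good spot to push it shut. A steel knob stands 35 mm out of the outer face, 250 mm from the hinge, 83 mm above the counter.
Mind the look-alikes: they are no part of the job. Of the things that look like the jar_a, the smaller one is meant. Leave any green or purple look-alike of the jar_b alone.

How it is judged:
By the outcome, as a careful person would: the job done as asked, in the order asked, and still so for the second after the job is handed in, with the robot touching nothing.
It also fails if it takes over 72 s, if anything falls off the work surface, if the arm or the gripper's body presses on something with over 40 N, if the wrist force passes 120 N, or if a joint passes its speed limit or range.

## Working session

There is one attempt and no reset: what is moved stays moved. The work goes in short steps, Python scripts to look and compute and a tool call to move; the robot and the scene stay as the last step left them, time stands still between calls to the robot, and variables do not carry over. Pictures are saved under pics/ and viewed, about 8 in all and at most 12, crops included, and the job is handed in when it is done.

Besides the shell and the picture viewer there is one more tool, called after ">>>" by a JSON object that holds its "op" and its "data". apply_moves: Moves the arm, as the interface text tells. Its arguments: {"type":"object","properties":{"targets":{"type":"array"},"grip":{"type":"number"},"squeeze":{"type":"number"}},"required":["targets"]}

```bash
ls; mkdir -p pics
cat > h.py <<'E'
import numpy as np, cv2
from rig import manip, imaging
def cam(name):
    s=manip.get_state() if name=='wrist' else None
    d=imaging.get_image(name); h,w=d['image'].shape[:2]
    f=h/2/np.tan(np.radians(d['vertical_fov'])/2)
    K=np.array([[f,0,d['cx']],[0,f,d['cy']],[0,0,1]])
    if name=='wrist':
        T=np.eye(4);T[:3,:3]=s['tool_rot'];T[:3,3]=s['tool_pos'];T=T@np.array(d['T_tool_cam'])
    else:
        R=cv2.Rodrigues(np.array(d['rvec'],float))[0];T=np.eye(4);T[:3,:3]=R.T;T[:3,3]=-R.T@np.ravel(d['tvec'])
    return d['image'],d['range_z'],K,T
def cloud(z,K,T):
    v,u=np.mgrid[:z.shape[0],:z.shape[1]]
    p=np.stack([(u-K[0,2])/K[0,0]*z,(v-K[1,2])/K[1,1]*z,z],-1)
    P=p@T[:3,:3].T+T[:3,3]; P[z<=0]=np.nan
    return P
def ray(u,v,K,T,h):
    d=T[:3,:3]@np.array([(u-K[0,2])/K[0,0],(v-K[1,2])/K[1,1],1]);o=T[:3,3]
    return o+d*(h-o[2])/d[2]
E
python3 - <<'E'
from h import *
for n in ['top','side','wrist']:
    im,z,K,T=cam(n); cv2.imwrite(f'pics/{n}0.png',im); np.savez(f'pics/{n}0.npz',im=im,z=z,K=K,T=T)
    print(n,T.round(3).tolist(),K[0,0],(z>0).mean())
s=manip.get_state();print(s['tool_rot'],s['wrist_force'],s['time_s'],s['finger_gap'])
E
```

```text
pics
top [[0.024, -0.992, 0.126, 0.391], [-1.0, -0.026, -0.015, 0.031], [0.018, -0.125, -0.992, 1.61], [0.0, 0.0, 0.0, 1.0]] 470.7996498765419 0.9958359375
side [[0.607, -0.491, 0.625, -0.452], [-0.794, -0.364, 0.486, -0.805], [-0.011, -0.792, -0.611, 1.126], [0.0, 0.0, 0.0, 1.0]] 477.59400471027726 0.99606640625
wrist [[0.402, -0.889, -0.218, 0.322], [-0.916, -0.391, -0.093, -0.569], [-0.002, 0.237, -0.972, 0.385], [0.0, 0.0, 0.0, 1.0]] 337.940280691194 0.99462109375
[[ 9.15218961e-01  4.02956521e-01 -5.43464101e-04]
 [ 4.02956872e-01 -9.15217721e-01  1.51072592e-03]
 [ 1.11368886e-04 -1.60163760e-03 -9.99998711e-01]] [ 0.01060674  0.61075    -0.46282531] 0.15 0.09478913297704968
```

View pics/top0.png

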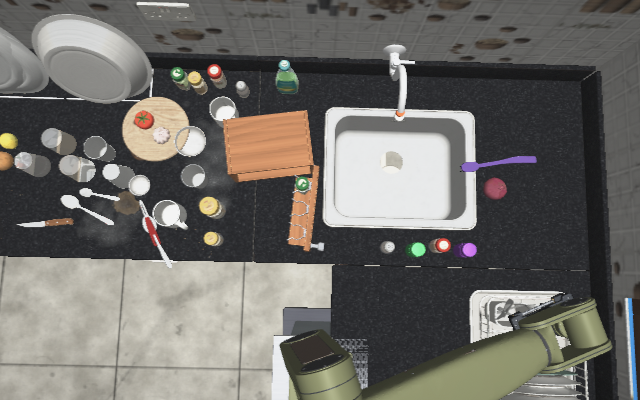

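View pics/side0.png

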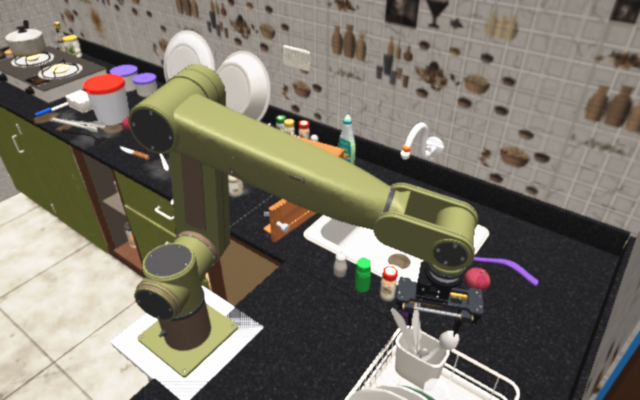

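The top view shows the cupboard at (268,145) and its open door at (303,205), with the green-lid jar in clip0. There are yellow-lid jars at (209,207) and (212,239). The red-lid jar is at (443,245), between green (418,249) and purple (469,250), with the salt shaker at (388,247).

Run:
```python
from h import *
d=np.load('pics/top0.npz');im,z,K,T=[d[k] for k in('im','z','K','T')]
P=cloud(z,K,T);np.set_printoptions(precision=4,suppress=True)
for n,(u,v) in dict(yb=(209,207),ys=(212,239),red=(443,245),green=(418,249),purp=(469,250),salt=(388,247),steel=(193,175),mug=(168,213),c0=(303,184),redback=(214,72),yback=(195,80)).items():
    w=P[v-14:v+15,u-14:u+15].reshape(-1,3); w=w[np.isfinite(w[:,2])]
    zt=np.percentile(w[(w[:,2]<.2)][:,2],98); m=w[abs(w[:,2]-zt)<.008]
    r=cv2.minEnclosingCircle((m[:,:2]*1000).astype(np.float32))
    print(n,'top',zt.round(4),'c',np.array(r[0]).round(1),'d',round(2*r[1],1),'mean',m[:,:2].mean(0)*1000,len(m), 'counter',P[v+0,u-25,2])
# door region cloud: points 0.12..0.16 high near door
w=P[150:260,230:330]; 
for lo,hi in((.145,.16),(.135,.145),(.1,.135),(.07,.1),(.015,.03)):
    m=(w[...,2]>lo)&(w[...,2]<hi); vv,uu=np.nonzero(m); q=w[m]
    print(lo,hi,m.sum(), q.min(0) if len(q) else '',q.max(0) if len(q) else '')
big=cv2.resize(im[100:260,180:340],None,fx=4,fy=4,interpolation=cv2.INTER_CUBIC)[:600]
cv2.imwrite('pics/door0.png',big[:, :640])
m=(w[...,2]>.144)&(w[...,2]<.165)
q=w[m]; q=q[q[:,0]<0.33] if 0 else q
np.save('pics/q.npy',q)
```

```text
yb top 0.1474 c [562.3 365.5] d 57.1 mean [561.694  365.4512] 224 counter 0.006990816362612451
ys top 0.1093 c [462.9 361.1] d 43.1 mean [461.6758 360.981 ] 127 counter 0.0003077829757769379
red top 0.1118 c [ 458.7 -381.5] d 45.3 mean [ 458.5989 -380.8579] 142 counter 0.11146188323949202
green top 0.1115 c [ 443.2 -300.9] d 44.8 mean [ 443.6918 -300.7263] 137 counter 0.0860039177949532
purp top 0.112 c [ 446.6 -464.7] d 46.5 mean [ 445.6921 -464.52  ] 147 counter 0.10947934169162932
salt top 0.0889 c [ 451.5 -213.1] d 30.2 mean [ 451.2728 -212.5451] 65 counter 0.0013948708006024102
steel top 0.0993 c [664.6 431.6] d 76.7 mean [669.8445 436.6991] 68 counter -0.008723744637337605
mug top 0.0925 c [530.2 506.2] d 110.2 mean [537.7312 505.2198] 103 counter -0.0012552370588974071
c0 top 0.1546 c [637.2  38.2] d 91.7 mean [635.7186  36.7916] 151 counter -0.0011250296548701577
redback top 0.1114 c [1010.6  394. ] d 76.7 mean [1016.6165  380.2259] 126 counter -0.0029803742256695465
yback top 0.1096 c [1013.8  441.3] d 97.5 mean [996.0741 440.231 ] 122 counter 0.0024852419642729107
0.145 0.16 2066 [0.4299 0.0224 0.1451] [0.7459 0.3051 0.16  ]
0.135 0.145 29 [0.4301 0.0222 0.1357] [0.6994 0.303  0.145 ]
0.1 0.135 176 [0.4303 0.006  0.1013] [0.7057 0.3061 0.1344]
0.07 0.1 275 [0.429  0.0023 0.0704] [0.7018 0.307  0.0993]
0.015 0.03 1133 [0.4338 0.0265 0.015 ] [0.7219 0.3031 0.0298]
```

View pics/door0.png

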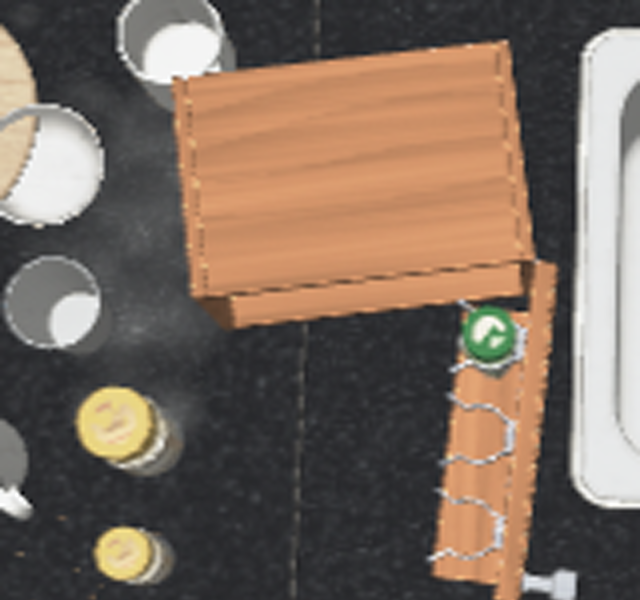

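The crop shows the door running from its hinge at about (545,262) to its free edge at (507,590). Clips 1 and 2 are empty, opening to the left (+y), and the knob is at (565,582). The small yellow jar is the 106 mm one.

Run:
```python
from h import *
np.set_printoptions(precision=4,suppress=True)
d=np.load('pics/top0.npz');im,z,K,T=[d[k] for k in('im','z','K','T')]
P=cloud(z,K,T);w=P[150:262,280:330].reshape(-1,3)
q=w[(w[:,2]>.146)&(w[:,2]<.162)&(w[:,1]<.075)&(w[:,0]<.72)]
print(len(q),np.median(q[:,2]))
r=cv2.minAreaRect((q[:,:2]*1000).astype(np.float32));print(r);print(cv2.boxPoints(r))
# cupboard top
w=P[100:200,215:320].reshape(-1,3);c=w[(w[:,2]>.148)&(w[:,2]<.168)&~((w[:,1]<.05)&(w[:,0]<.70))]
print(np.median(c[:,2]));r=cv2.minAreaRect((c[:,:2]*1000).astype(np.float32));print(r);print(cv2.boxPoints(r))
# door line fit
x=q[(q[:,0]>.45)&(q[:,0]<.67)]
l=cv2.fitLine((x[:,:2]).astype(np.float32),cv2.DIST_L2,0,.001,.001).ravel();print(l,np.degrees(np.arctan2(l[1],l[0])))
n=np.array([-l[1],l[0]]);s=(x[:,:2]-l[2:])@n;print(np.percentile(s,[1,5,50,95,99]))
print('ray check jar lids',ray(443,245,K,T,.109),ray(212,239,K,T,.106))
```

```text
556 0.1517393465004998
((575.2540283203125, 42.812015533447266), (289.3822326660156, 50.25861358642578), 2.3278377056121826)
[[429.6616  62.0436]
 [431.703   11.8265]
 [720.8464  23.5804]
 [718.8051  73.7975]]
0.15504455443605236
((767.8704223632812, 186.75177001953125), (182.1550750732422, 270.3680725097656), 8.50729751586914)
[[657.7965 306.9748]
 [697.7935  39.5816]
 [877.9443  66.5288]
 [837.9474 333.922 ]]
[ 0.9961 -0.0879  0.56    0.043 ] -5.0454764
[-0.0091 -0.0083  0.      0.0082  0.0091]
ray check jar lids [ 0.4578 -0.3802  0.109 ] [0.4586 0.3561 0.106 ]
```

>>> {"op": "apply_moves", "data": {"targets": [[[0,0,-0.005,-7.65],[0,0,-0.005,-7.65],[0,0,-0.005,-7.65],[0,0,-0.005,-7.65],[0,0,-0.005,-7.65],[0,0,-0.005,-7.65],[0,0,-0.005,-7.65],[0,0,-0.005,-7.65],[0.033,0.0252,0,0],[0.033,0.0252,0,0]]]}}

```text
time_s: 1.15
tool_pos: [0.3178, -0.5333, 0.2543]
tool_rot: [[0.09, 0.996, -0.0], [0.996, -0.09, 0.001], [0.001, -0.0, -1.0]]
wrist_force: [0.7, -0.5, 0.5]
finger_gap: 0.0951
```

>>> {"op": "apply_moves", "data": {"targets": [[[0.033,0.0252,0,0],[0.033,0.0252,0,0],[0.033,0.0252,0,0],[0.033,0.0252,0,0],[0.033,0.0252,0,0],[0,0,0.005,0],[0,0,0.005,0],[0,0,0,0],[0,0,0,0],[0,0,0,0]]]}}

```text
time_s: 2.15
tool_pos: [0.4572, -0.3812, 0.2447]
tool_rot: [[0.09, 0.996, -0.0], [0.996, -0.09, -0.0], [-0.0, -0.0, -1.0]]
wrist_force: [-0.4, -0.7, 0.7]
finger_gap: 0.0951
```

```bash
cat >> h.py <<'E'
def delta(x,y,z,yaw):
    "tool-frame shift (at the target yaw) and the tool turn still to make"
    s=manip.get_state();R=np.array(s['tool_rot']);p=np.array(s['tool_pos'])
    cy=np.degrees(np.arctan2(R[1,0],R[0,0]));t=np.radians(yaw)
    d=np.array([x,y,z])-p
    print('t',round(s['time_s'],2),'p',p.round(4),'yaw',cy.round(2),'q',np.round(s['joint_positions'],1),'F',np.round(s['wrist_force'],1),'gap',round(s['finger_gap'],4))
    print('dx %.4f dy %.4f dz %.4f turn %.2f'%(d[0]*np.cos(t)+d[1]*np.sin(t),d[0]*np.sin(t)-d[1]*np.cos(t),-d[2],cy-yaw))
def lid(P,x,y,ztop,r=.05):
    m=(np.hypot(P[...,0]-x,P[...,1]-y)<r)&(abs(P[...,2]-ztop)<.008)
    q=P[m]; c=cv2.minEnclosingCircle((q[:,:2]*1000).astype(np.float32))
    print('lid n',m.sum(),'z',np.median(q[:,2]).round(4),'circ',np.round(c[0],1),'d',round(2*c[1],1),'mean',(q[:,:2].mean(0)*1000).round(1))
    vv,uu=np.nonzero(m); return uu,vv
E
python3 - <<'E'
from h import *
delta(.4582,-.3805,.077,85)
im,z,K,T=cam('wrist');cv2.imwrite('pics/w1.png',im);P=cloud(z,K,T)
u,v=lid(P,.4582,-.3805,.109,.035)
print(u.min(),u.max(),v.min(),v.max(), ray((u.min()+u.max())/2,(v.min()+v.max())/2,K,T,.109))
E
```

```text
t 2.15 p [ 0.4572 -0.3812  0.2447] yaw 84.86 q [-45.   -0.7  99.8  -0.   80.9 -39.8] F [-0.4 -0.7  0.7] gap 0.0951
dx 0.0008 dy 0.0009 dz 0.1677 turn -0.14
lid n 1787 z 0.1097 circ [ 460.1 -382.5] d 44.8 mean [ 460.  -381.6]
303 350 167 214 [ 0.46043079 -0.3816281   0.109     ]
```

View pics/w1.png

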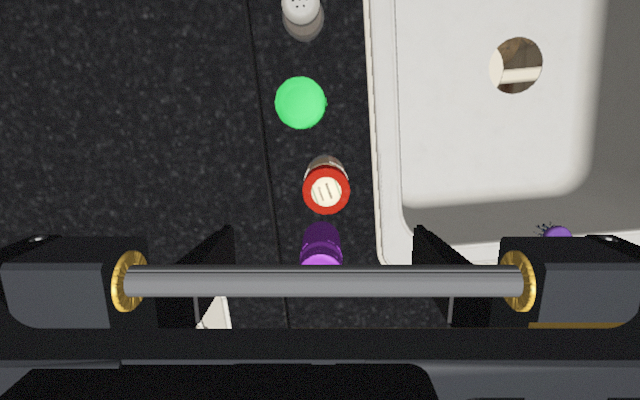

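The wrist view shows the red lid centred at (326,190), with green at (301,102) and purple at (321,262) both clear of the jaw line. The measured diameter is 44.8 mm and the height 109.7 mm, so this is jar_b.

>>> {"op": "apply_moves", "data": {"targets": [[[-0.0004,0.0028,0.02,0],[0,0,0.02,0],[0,0,0.02,0],[0,0,0.02,0],[0,0,0.02,0],[0,0,0.02,0],[0,0,0.02,0],[0,0,0.016,0],[0,0,0.0105,0],[0,0,0,0]]]}}

```text
time_s: 3.2
tool_pos: [0.4597, -0.3803, 0.0764]
tool_rot: [[0.088, 0.996, -0.002], [0.996, -0.088, 0.002], [0.002, -0.002, -1.0]]
wrist_force: [0.1, -0.2, -0.7]
finger_gap: 0.0949
```

>>> {"op": "apply_moves", "data": {"targets": [[[0,0,0,0],[0,0,0,0],[0,0,0,0],[0,0,0,0],[0,0,0,0],[0,0,0,0],[0,0,0,0],[0,0,0,0],[0,0,0,0],[0,0,0,0]]], "grip": 0.03, "squeeze": 50}}

```text
time_s: 4.2
tool_pos: [0.4607, -0.3809, 0.0782]
tool_rot: [[0.088, 0.996, 0.0], [0.996, -0.088, -0.0], [-0.0, 0.0, -1.0]]
wrist_force: [-0.3, -0.4, 0.7]
finger_gap: 0.0441
```

>>> {"op": "apply_moves", "data": {"targets": [[[0,0,-0.0375,0],[0,0,-0.0375,0],[0,0,-0.0375,0],[0,0,-0.0375,0],[0,0,-0.0375,0],[0.0275,0.0033,0,0],[0.0275,0.0033,0,0],[0.0275,0.0033,0,0],[0.0275,0.0033,0,0],[0.0275,0.0033,0,0]]]}}

```text
time_s: 5.2
tool_pos: [0.489, -0.2442, 0.2651]
tool_rot: [[0.088, 0.996, -0.001], [0.996, -0.088, 0.0], [0.0, -0.001, -1.0]]
wrist_force: [0.3, 0.3, -1.2]
finger_gap: 0.0443
```

>>> {"op": "apply_moves", "data": {"targets": [[[0.0285,0.0033,0,0],[0.0285,0.0033,0,0],[0.0285,0.0033,0,0],[0.0285,0.0033,0,0],[0.0285,0.0033,0,0],[0.0285,0.0033,0,0],[0.0285,0.0033,0,0],[0.0285,0.0033,0,0],[0,0,0,0],[0,0,0,0]]]}}

```text
time_s: 6.2
tool_pos: [0.5352, -0.0202, 0.2652]
tool_rot: [[0.086, 0.996, -0.001], [0.996, -0.086, -0.0], [-0.0, -0.001, -1.0]]
wrist_force: [-0.2, -0.1, -0.4]
finger_gap: 0.0438
```

```bash
cat >> h.py <<'E'
def door(P,uv=None):
    "door's top edge strip -> line, inner face; hinge fixed from cupboard corner fit"
    w=P.reshape(-1,3); H=np.array([.6978,.0393])
    q=w[(abs(w[:,2]-.152)<.005)&(w[:,0]<.66)&(w[:,0]>.40)&(w[:,1]<.085)&(w[:,1]>-.12)][:,:2]
    l=cv2.fitLine(q.astype(np.float32),cv2.DIST_HUBER,0,.001,.001).ravel().astype(float)
    dy=l[:2]*-np.sign(l[0]); dx=np.array([dy[1],-dy[0]])
    s=(q-l[2:])@dx; e=(np.percentile(s,98)+np.percentile(s,2))/2
    f=l[2:]+dx*(e+.008)           # a point on the inner face
    al=(q-H)@dy
    print('door n',len(q),'dir',np.degrees(np.arctan2(dy[1],dy[0])).round(2),'width',(np.percentile(s,[2,98])).round(4),'face offset from hinge',((f-H)@dx).round(4),'along',al.min().round(4),al.max().round(4))
    H2=H+dx*((f-H)@dx)
    for d in(.134,.212): print('seat',d,(H2+dy*d+dx*.03).round(4),'appr80',(H2+dy*d+dx*.11).round(4))
    return H2,dx,dy
E
python3 - <<'E'
from h import *
delta(.574,.161,.265,85)
im,z,K,T=cam('wrist');cv2.imwrite('pics/w2.png',im);P=cloud(z,K,T);np.save('pics/P2.npy',P)
door(P)
im,z,K,T=cam('top');P=cloud(z,K,T);door(P)
E
```

```text
t 6.2 p [ 0.5352 -0.0202  0.2652] yaw 85.05 q [ -7.9  -9.  105.6  -0.   83.4  -2.9] F [-0.2 -0.1 -0.4] gap 0.0438
dx 0.1839 dy 0.0228 dz 0.0002 turn 0.05
door n 6553 dir 174.84 width [-0.0089  0.0088] face offset from hinge -0.0009 along 0.0366 0.2677
seat 0.134 [0.567  0.0803] appr80 [0.5742 0.16  ]
seat 0.212 [0.4893 0.0874] appr80 [0.4965 0.167 ]
door n 140 dir 173.9 width [-0.0048  0.0046] face offset from hinge 0.0025 along 0.0381 0.2658
seat 0.134 [0.568  0.0859] appr80 [0.5765 0.1654]
seat 0.212 [0.4905 0.0942] appr80 [0.4989 0.1737]
```

View pics/w2.png

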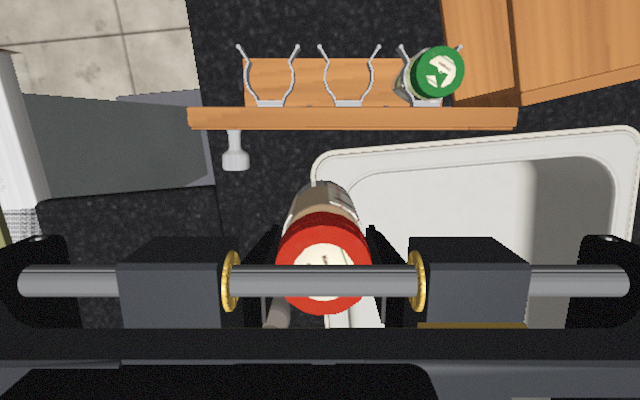

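The wrist view looks down on the door. Clip 1's tips are at (320,46) and (380,46), clip 2's at (239,46) and (297,46). The green jar sits in clip0, and jar_b is held upright at (325,265).

Run:
```python
from h import *
_,_,K,T=cam('wrist')
H=np.array([.6974,.0384]);a=np.radians(174.84);dy=np.array([np.cos(a),np.sin(a)]);dx=np.array([dy[1],-dy[0]])
for u,v in((320,46),(380,46),(239,46),(297,46),(347,103),(270,103)):
    p=ray(u,v,K,T,.086);q=p[:2]-H;print(p.round(4),'door x,y',(q@dx).round(4),(q@dy).round(4))
delta(.5742,.16,.265,84.84)
```

```text
[0.5441 0.1109 0.086 ] door x,y 0.0584 0.1592
[0.6015 0.1057 0.086 ] door x,y 0.0584 0.1016
[0.4666 0.1178 0.086 ] door x,y 0.0583 0.237
[0.5221 0.1128 0.086 ] door x,y 0.0584 0.1813
[0.5661 0.056  0.086 ] door x,y 0.0058 0.1324
[0.4896 0.0629 0.086 ] door x,y 0.0057 0.2091
t 6.35 p [ 0.5353 -0.0213  0.2655] yaw 84.91 q [ -8.   -9.  105.6  -0.   83.4  -2.9] F [ 0.4 -0.4 -1.2] gap 0.0442
dx 0.1841 dy 0.0225 dz 0.0005 turn 0.07
```

>>> {"op": "apply_moves", "data": {"targets": [[[0.0368,0.005,0,0],[0.0368,0.005,0,0],[0.0368,0.005,0,0],[0.0368,0.005,0,0],[0.0368,0.005,0,0],[0,0,0.025,0],[0,0,0.04,0],[0,0,0.04,0],[0,0,0.04,0],[0,0,0.02,0]]]}}

```text
time_s: 7.35
tool_pos: [0.5741, 0.1589, 0.096]
tool_rot: [[0.089, 0.996, -0.006], [0.996, -0.089, -0.001], [-0.002, -0.006, -1.0]]
wrist_force: [-0.6, 0.2, -1.6]
finger_gap: 0.0445
```

Run:
```python
from h import *
delta(.5692,.0801,.1007,84.84)
```

```text
t 7.35 p [0.5741 0.1589 0.096 ] yaw 84.88 q [ 10.3   6.4 107.2  -0.   66.7  15.4] F [-0.6  0.2 -1.6] gap 0.0445
dx -0.0789 dy 0.0022 dz -0.0047 turn 0.04
```

>>> {"op": "apply_moves", "data": {"targets": [[[0,0,0,0],[-0.006,0,0,0],[-0.008,0,0,0],[-0.008,0,0,0],[-0.006,0,0,0],[-0.006,0,0,0],[-0.004,0,0,0],[0,0,0,0],[0,0,0,0],[0,0,0,0]]]}}

```text
time_s: 8.35
tool_pos: [0.5731, 0.1229, 0.1006]
tool_rot: [[0.087, 0.996, -0.0], [0.996, -0.087, 0.0], [0.0, -0.0, -1.0]]
wrist_force: [0.8, 0.1, -1.8]
finger_gap: 0.044
```

Run:
```python
from h import *
delta(.5692,.0801,.1007,84.84)
im,z,K,T=cam('wrist');cv2.imwrite('pics/w3.png',im)
```

```text
t 8.35 p [0.5731 0.1229 0.1006] yaw 84.98 q [  6.9   4.7 108.5   0.   66.7  11.9] F [ 0.8  0.1 -1.8] gap 0.044
dx -0.0430 dy -0.0001 dz -0.0001 turn 0.14
```

View pics/w3.png

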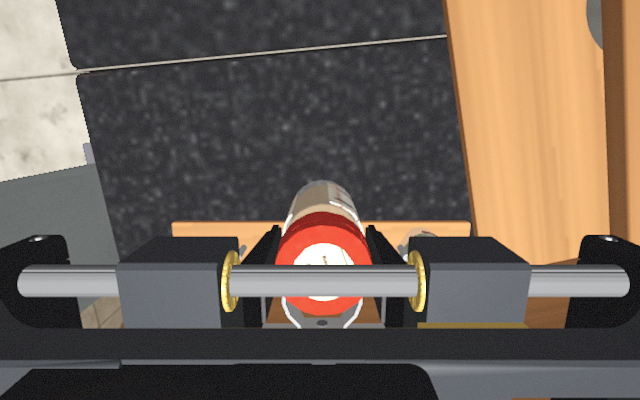

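The wrist view shows the jar entering the mouth with a clip leaf on each side at (285,310) and (360,310), centred. Pushing on.

>>> {"op": "apply_moves", "data": {"targets": [[[-0.005,0,0,0],[-0.005,0,0,0],[-0.005,0,0,0],[-0.005,0,0,0],[-0.005,0,0,0],[-0.005,0,0,0],[-0.005,0,0,0],[-0.005,0,0,0],[-0.003,0,0,0],[0,0,0,0]]]}}

```text
time_s: 9.4
tool_pos: [0.5695, 0.0825, 0.101]
tool_rot: [[0.089, 0.996, 0.001], [0.996, -0.089, 0.007], [0.007, 0.0, -1.0]]
wrist_force: [-0.3, 11.8, -0.6]
finger_gap: 0.0442
```

Run:
```python
from h import *
delta(.5692,.0801,.0985,84.84)
im,z,K,T=cam('top');cv2.imwrite('pics/t4.png',im);P=cloud(z,K,T);lid(P,.569,.08,.131,.035);door(P)
im,z,K,T=cam('wrist');cv2.imwrite('pics/w4.png',im);np.savez('pics/w4',z=z,K=K,T=T)
```

```text
t 9.4 p [0.5695 0.0825 0.101 ] yaw 84.89 q [  2.7   3.3 110.    0.4  66.6   7.6] F [-0.3 11.8 -0.6] gap 0.0442
dx -0.0024 dy -0.0001 dz 0.0025 turn 0.05
lid n 0 z nan circ [0. 0.] d 0.0 mean [nan nan]
door n 69 dir 177.27 width [-0.0075  0.0065] face offset from hinge 0.0056 along 0.0382 0.1818
seat 0.134 [0.5656 0.0812] appr80 [0.5695 0.1611]
seat 0.212 [0.4877 0.0849] appr80 [0.4915 0.1648]
  return _methods._mean(a, axis=axis, dtype=dtype,
  ret = ret.dtype.type(ret / rcount)
h.py:31: RuntimeWarning: Mean of empty slice.
  print('lid n',m.sum(),'z',np.median(q[:,2]).round(4),'circ',np.round(c[0],1),'d',round(2*c[1],1),'mean',(q[:,:2].mean(0)*1000).round(1))
  ret = um.true_divide(
```

View pics/w4.png

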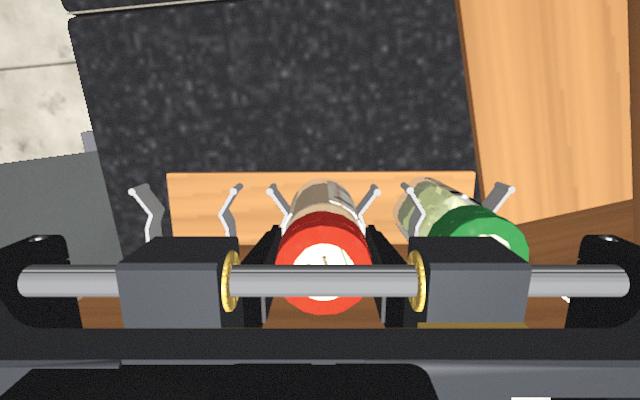

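The view shows jar_b between clip 1's leaves, level with the green jar. Now lower it gently onto the ledge.

>>> {"op": "apply_moves", "data": {"targets": [[[0,0,0,0],[0,0,0,0],[0,0,0.0008,0],[0,0,0.0008,0],[0,0,0.0008,0],[0,0,0.0006,0],[0,0,0,0],[0,0,0,0],[0,0,0,0],[0,0,0,0]]]}}

```text
time_s: 10.5
tool_pos: [0.5697, 0.0827, 0.0997]
tool_rot: [[0.088, 0.996, 0.001], [0.996, -0.088, 0.006], [0.006, 0.0, -1.0]]
wrist_force: [-4.4, 11.3, 6.4]
finger_gap: 0.0445
```

Run:
```python
from h import *
delta(.5692,.0801,.0985,84.84)
```

```text
t 10.5 p [0.5697 0.0827 0.0997] yaw 84.93 q [  2.7   3.4 110.    0.4  66.5   7.6] F [-4.4 11.3  6.4] gap 0.0445
dx -0.0026 dy -0.0003 dz 0.0012 turn 0.09
```

>>> {"op": "apply_moves", "data": {"targets": [[[0.001,0,0,0],[0,0,0,0],[0,0,0,0],[0,0,0,0],[0,0,-0.01,0],[0,0,-0.02,0],[0,0,-0.03,0],[0,0,-0.03,0],[0,0,-0.04,0],[0,0,-0.035,0]]], "grip": 0.058}}

```text
time_s: 11.5
tool_pos: [0.5696, 0.0806, 0.2653]
tool_rot: [[0.088, 0.996, 0.001], [0.996, -0.088, -0.0], [-0.0, 0.001, -1.0]]
wrist_force: [0.5, -0.6, -0.4]
finger_gap: 0.058
```

>>> {"op": "apply_moves", "data": {"targets": [[[-0.025,0,0,0],[-0.025,0,0,0],[-0.02,0,0,0],[-0.02,0,0,0],[-0.01,0,0,0],[0,0,0,0],[0,0,0,0],[0,0,0,0],[0,0,0,0],[0,0,0,0]]]}}

```text
time_s: 12.5
tool_pos: [0.5607, -0.0182, 0.2626]
tool_rot: [[0.087, 0.996, -0.0], [0.996, -0.087, 0.0], [0.0, -0.0, -1.0]]
wrist_force: [-0.1, 0.5, -0.3]
finger_gap: 0.0578
```

```bash
cat >> h.py <<'E'
def check(P,dr,seats=(.134,.212)):
    H2,dx,dy=dr
    for s,zt in seats:
        p=H2+dy*s+dx*.03; u=lid(P,*p,zt,.04); q=P[u[1],u[0]]
        c=np.array(cv2.minEnclosingCircle((q[:,:2]*1000).astype(np.float32))[0])/1000-H2
        print('  lid in door frame x %.4f y %.4f'%(c@dx,c@dy),'tilt n',np.linalg.lstsq(np.c_[q[:,:2],np.ones(len(q))],q[:,2],rcond=None)[0][:2].round(3))
E
python3 - <<'E'
from h import *
delta(.5692,.0801,.0985,84.84)
im,z,K,T=cam('wrist');cv2.imwrite('pics/w5.png',im);P=cloud(z,K,T)
dr=door(P);check(P,dr,((.056,.120),(.134,.129)))
E
```

```text
t 12.5 p [ 0.5607 -0.0182  0.2626] yaw 85.02 q [ -7.3  -5.6 102.8   0.   82.8  -2.4] F [-0.1  0.5 -0.3] gap 0.0578
dx 0.0986 dy -0.0004 dz 0.1641 turn 0.18
door n 6522 dir 175.22 width [-0.0089  0.0088] face offset from hinge -0.0007 along 0.0368 0.2677
seat 0.134 [0.5667 0.0797] appr80 [0.5734 0.1594]
seat 0.212 [0.489  0.0862] appr80 [0.4957 0.1659]
lid n 2079 z 0.1218 circ [646.5  74.6] d 43.8 mean [645.6  74.6]
  lid in door frame x 0.0316 y 0.0541 tilt n [0.035 0.014]
lid n 2271 z 0.1314 circ [569.5  80.6] d 44.8 mean [569.4  80.8]
  lid in door frame x 0.0311 y 0.1313 tilt n [-0.001  0.036]
```

View pics/w5.png

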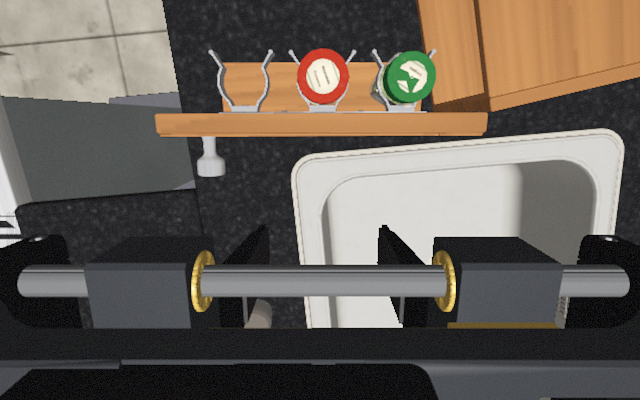

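The view shows jar_b at (323,75) seated in clip 1 in line with the reference jar at (409,77): 31.1 mm off the door against 31.6 mm, and its top consistent with standing on the ledge. Now jar_a.

>>> {"op": "apply_moves", "data": {"targets": [[[0.0459,-0.0165,0,0],[0.0459,-0.0165,0,0],[0.0459,-0.0165,0,0],[0.0459,-0.0165,0,0],[0.0459,-0.0165,0,0],[0.0459,-0.0165,0,0],[0.0459,-0.0165,0,0],[0.0459,-0.0165,0,0],[0,0,0,-8.5],[0,0,0,-8.5]]], "grip": 0.095}}

```text
time_s: 13.55
tool_pos: [0.4604, 0.3605, 0.2624]
tool_rot: [[-0.217, 0.976, -0.0], [0.976, 0.217, -0.0], [-0.0, -0.0, -1.0]]
wrist_force: [0.1, -0.4, -0.2]
finger_gap: 0.0949
```

>>> {"op": "apply_moves", "data": {"targets": [[[0,0,0,-8.5],[0,0,0,-8.5],[0,0,0,-8.5],[0,0,0,-8.5],[0,0,0,-8.5],[0,0,0.01,0],[0,0,0,0],[0,0,0,0],[0,0,0,0],[0,0,0,0]]]}}

```text
time_s: 14.55
tool_pos: [0.4616, 0.3587, 0.2529]
tool_rot: [[-0.813, 0.582, 0.0], [0.582, 0.813, 0.0], [-0.0, 0.0, -1.0]]
wrist_force: [0.8, -0.1, -0.4]
finger_gap: 0.0949
```

Run:
```python
from h import *
im,z,K,T=cam('wrist');cv2.imwrite('pics/w6.png',im);P=cloud(z,K,T)
u,v=lid(P,.4605,.3585,.106,.035)
c=ray((u.min()+u.max())/2,(v.min()+v.max())/2,K,T,.106)
print(u.min(),u.max(),v.min(),v.max(),c)
delta(c[0],c[1],.075,145)
```

```text
lid n 1541 z 0.1072 circ [463.3 361.9] d 42.9 mean [462.6 362.3]
306 349 165 209 [0.46291902 0.36235771 0.106     ]
t 14.6 p [0.4616 0.3587 0.2529] yaw 144.43 q [ 32.6  -2.4 100.6   0.   81.7 -21.8] F [-0.2 -0.4 -0.2] gap 0.095
dx 0.0010 dy 0.0038 dz 0.1779 turn -0.57
```

View pics/w6.png

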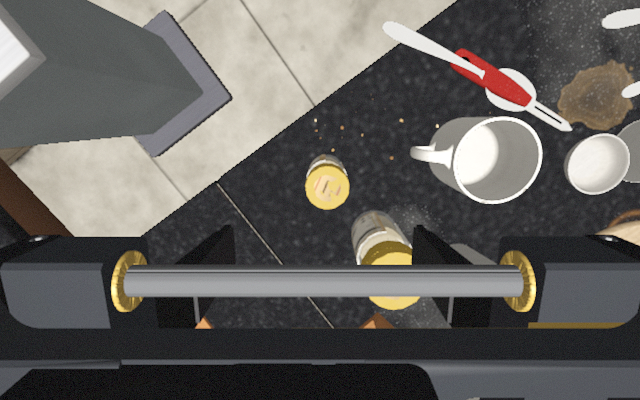

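The view shows the small yellow lid at (327,187), diameter 42.9 mm and top at 107 mm. The larger look-alike at (390,275) is clear of the fingers.

>>> {"op": "apply_moves", "data": {"targets": [[[0.001,0.0038,0.02,0],[0,0,0.022,0],[0,0,0.022,0],[0,0,0.022,0],[0,0,0.022,0],[0,0,0.022,0],[0,0,0.02,0],[0,0,0.016,0],[0,0,0.0115,0],[0,0,0,0]]]}}

```text
time_s: 15.6
tool_pos: [0.4619, 0.3616, 0.0733]
tool_rot: [[-0.814, 0.581, -0.003], [0.581, 0.814, -0.002], [0.001, -0.003, -1.0]]
wrist_force: [0.2, 0.6, -0.7]
finger_gap: 0.0949
```

>>> {"op": "apply_moves", "data": {"targets": [[[0,0,0,0],[0,0,0,0],[0,0,0,0],[0,0,0,0],[0,0,0,0],[0,0,0,0],[0,0,0,0],[0,0,0,0],[0,0,0,0],[0,0,0,0]]], "grip": 0.03, "squeeze": 50}}

```text
time_s: 16.6
tool_pos: [0.4629, 0.3623, 0.0752]
tool_rot: [[-0.814, 0.581, 0.0], [0.581, 0.814, 0.0], [0.0, 0.0, -1.0]]
wrist_force: [1.2, -0.2, 1.0]
finger_gap: 0.042
```

Run:
```python
from h import *
delta(.4982,.1655,.26,85.2)
```

```text
t 16.6 p [0.4629 0.3623 0.0752] yaw 144.47 q [ 32.8   6.6 109.2   0.   64.2 -21.6] F [ 1.2 -0.2  1. ] gap 0.042
dx -0.1931 dy 0.0517 dz -0.1848 turn 59.27
```

>>> {"op": "apply_moves", "data": {"targets": [[[0,0,-0.02,0],[0,0,-0.02,0],[0,0,-0.02,0],[0,0,0,8.47],[0,0,0,8.47],[0,0,0,8.47],[0,0,0,8.47],[0,0,0,8.47],[0,0,0,8.47],[0,0,0,8.45]]]}}

```text
time_s: 17.6
tool_pos: [0.4624, 0.362, 0.1345]
tool_rot: [[0.09, 0.996, -0.001], [0.996, -0.09, -0.001], [-0.001, -0.001, -1.0]]
wrist_force: [-0.5, 0.8, -1.2]
finger_gap: 0.0416
```

>>> {"op": "apply_moves", "data": {"targets": [[[-0.0276,0.0074,0,0],[-0.0276,0.0074,0,0],[-0.0276,0.0074,0,0],[-0.0276,0.0074,0,0],[-0.0276,0.0074,0,0],[-0.0276,0.0074,0,0],[-0.0276,0.0074,0,0],[0,0,0.016,0],[0,0,0.015,0],[0,0,0.0065,0]]]}}

```text
time_s: 18.6
tool_pos: [0.4963, 0.1656, 0.0946]
tool_rot: [[0.083, 0.997, -0.005], [0.997, -0.083, -0.001], [-0.001, -0.005, -1.0]]
wrist_force: [-0.4, 0.1, -2.2]
finger_gap: 0.0419
```

>>> {"op": "apply_moves", "data": {"targets": [[[0,0,0,0],[-0.006,0,0,0],[-0.008,0,0,0],[-0.008,0,0,0],[-0.006,0,0,0],[-0.004,0,0,0],[0,0,0,0],[0,0,0,0],[0,0,0,0],[0,0,0,0]]]}}

```text
time_s: 19.6
tool_pos: [0.4956, 0.1337, 0.0977]
tool_rot: [[0.083, 0.997, 0.0], [0.997, -0.083, 0.0], [0.0, -0.0, -1.0]]
wrist_force: [0.0, 0.3, -1.8]
finger_gap: 0.0419
```

Run:
```python
from h import *
delta(.4915,.086,.0977,85.2)
im,z,K,T=cam('wrist');cv2.imwrite('pics/w7.png',im)
```

```text
t 19.6 p [0.4956 0.1337 0.0977] yaw 85.21 q [  9.1  -4.3 118.    0.   66.4  13.9] F [ 0.   0.3 -1.8] gap 0.0419
dx -0.0479 dy -0.0001 dz -0.0000 turn 0.01
```

View pics/w7.png

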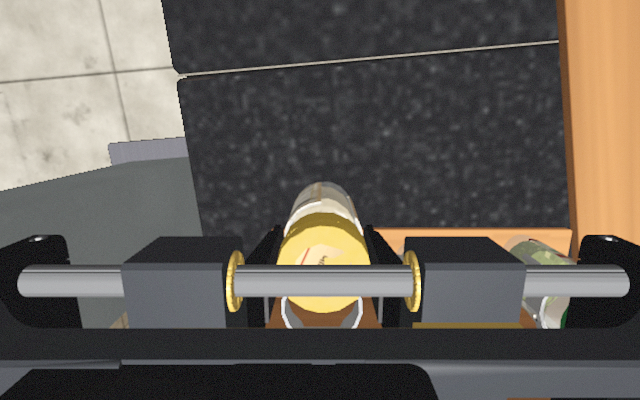

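Clip 2's leaves lie symmetrically about the jar, at (283,312) and (358,312), so I'm pushing home.

>>> {"op": "apply_moves", "data": {"targets": [[[-0.006,0,0,0],[-0.006,0,0,0],[-0.005,0,0,0],[-0.005,0,0,0],[-0.005,0,0,0],[-0.005,0,0,0],[-0.005,0,0,0],[-0.005,0,0,0],[-0.004,0,0,0],[-0.002,0,0,0]]]}}

```text
time_s: 20.65
tool_pos: [0.4912, 0.087, 0.0975]
tool_rot: [[0.085, 0.996, -0.001], [0.996, -0.085, 0.005], [0.005, -0.001, -1.0]]
wrist_force: [-1.9, 9.8, -1.6]
finger_gap: 0.0419
```

>>> {"op": "apply_moves", "data": {"targets": [[[0,0,0,0],[0,0,0,0],[0,0,0.0008,0],[0,0,0.0008,0],[0,0,0.0008,0],[0,0,0.0006,0],[0,0,0,0],[0,0,0,0],[0,0,0,0],[0,0,0,0]]]}}

```text
time_s: 21.65
tool_pos: [0.4913, 0.0872, 0.0953]
tool_rot: [[0.084, 0.996, -0.001], [0.996, -0.084, 0.004], [0.004, -0.001, -1.0]]
wrist_force: [-4.1, 7.3, 2.7]
finger_gap: 0.0417
```

Run:
```python
from h import *
delta(.4915,.086,.0952,85.2)
im,z,K,T=cam('top');P=cloud(z,K,T);cv2.imwrite('pics/t8.png',im);door(P)
```

```text
t 21.65 p [0.4913 0.0872 0.0953] yaw 85.16 q [  3.8  -6.1 119.8   0.2  66.3   8.5] F [-4.1  7.3  2.7] gap 0.0417
dx -0.0011 dy 0.0003 dz 0.0001 turn -0.04
door n 192 dir 175.59 width [-0.0088  0.0084] face offset from hinge 0.0001 along 0.0381 0.2684
seat 0.134 [0.5665 0.0796] appr80 [0.5727 0.1594]
seat 0.212 [0.4887 0.0856] appr80 [0.4949 0.1654]
```

>>> {"op": "apply_moves", "data": {"targets": [[[0.001,0,0,0],[0,0,0,0],[0,0,0,0],[0,0,0,0],[0,0,-0.01,0],[0,0,-0.02,0],[0,0,-0.03,0],[0,0,-0.03,0],[0,0,-0.04,0],[0,0,-0.035,0]]], "grip": 0.058}}

```text
time_s: 22.7
tool_pos: [0.4918, 0.0865, 0.2624]
tool_rot: [[0.084, 0.996, 0.002], [0.996, -0.084, -0.0], [0.0, 0.002, -1.0]]
wrist_force: [0.8, 1.5, 0.4]
finger_gap: 0.0578
```

>>> {"op": "apply_moves", "data": {"targets": [[[-0.025,0,0,0],[-0.025,0,0,0],[-0.025,0,0,0],[-0.025,0,0,0],[-0.01,0,0,0],[0,0,0,0],[0,0,0,0],[0,0,0,0],[0,0,0,0],[0,0,0,0]]], "grip": 0}}

```text
time_s: 23.7
tool_pos: [0.4825, -0.0223, 0.2596]
tool_rot: [[0.083, 0.997, -0.0], [0.997, -0.083, 0.0], [0.0, -0.0, -1.0]]
wrist_force: [0.4, -0.5, -0.1]
finger_gap: 0.0002
```

Run:
```python
from h import *
im,z,K,T=cam('wrist');cv2.imwrite('pics/w9.png',im);P=cloud(z,K,T)
dr=door(P);check(P,dr,((.056,.120),(.134,.129),(.212,.126)))
H,dx,dy=dr; H=H-dy*.0025
g=H+dy*.232-dx*(.016+.04)
delta(g[0],g[1],.105,85.6)
```

```text
door n 6904 dir 175.18 width [-0.009   0.0088] face offset from hinge -0.0012 along 0.0367 0.268
seat 0.134 [0.5667 0.0792] appr80 [0.5734 0.159 ]
seat 0.212 [0.489  0.0858] appr80 [0.4957 0.1655]
lid n 2305 z 0.1218 circ [646.3  74.5] d 44.3 mean [644.5  74.4]
  lid in door frame x 0.0320 y 0.0543 tilt n [0.061 0.015]
lid n 2475 z 0.1314 circ [568.9  80.5] d 44.8 mean [568.2  80.5]
  lid in door frame x 0.0314 y 0.1319 tilt n [0.032 0.034]
lid n 2126 z 0.1273 circ [491.   86.8] d 42.8 mean [491.1  86.7]
  lid in door frame x 0.0312 y 0.2100 tilt n [0.007 0.022]
t 23.75 p [ 0.4825 -0.0224  0.2596] yaw 85.25 q [ -9.  -16.1 112.1   0.   84.   -4.3] F [ 0.1 -0.6 -0.1] gap 0.0003
dx 0.0225 dy -0.0200 dz 0.1546 turn -0.35
```

View pics/w9.png

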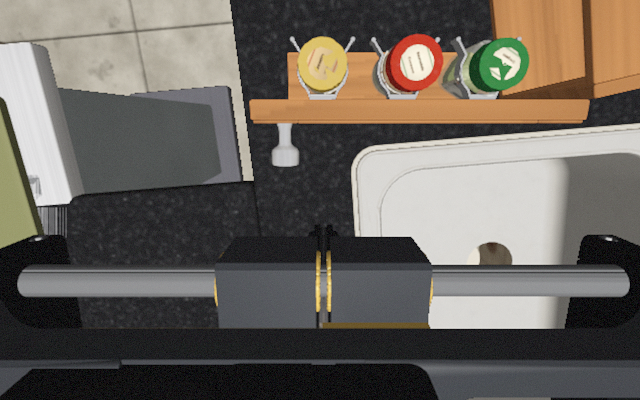

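The view shows all three jars in line in the clips: yellow (322,63), red (414,62), green (502,65). Jar_a is 31.2 mm and jar_b 31.4 mm off the door, against 32.0 mm for the reference, and both tops match standing on the ledge. Now the door.

>>> {"op": "apply_moves", "data": {"targets": [[[0.0225,-0.018,0,-0.3],[0,0,0.02,0],[0,0,0.025,0],[0,0,0.03,0],[0,0,0.03,0],[0,0,0.025,0],[0,0,0.0175,0],[0,0,0,0],[0,0,0,0],[0,0,0,0]]]}}

```text
time_s: 24.75
tool_pos: [0.4675, 0.001, 0.1138]
tool_rot: [[0.078, 0.997, 0.003], [0.997, -0.078, -0.0], [-0.0, 0.003, -1.0]]
wrist_force: [-0.0, -0.9, 0.5]
finger_gap: 0.0001
```

>>> {"op": "apply_moves", "data": {"targets": [[[0.006,0,0,0],[0.006,0,0,0],[0.005,0,0,0],[0.004,0,0,0],[0.003,0,0,0],[0.003,0,0,0],[0.002,0,0,0],[0.001,0,0,0],[0,0,0,0],[0,0,0,0]]]}}

```text
time_s: 25.75
tool_pos: [0.4687, 0.0308, 0.1121]
tool_rot: [[0.079, 0.997, -0.0], [0.997, -0.079, -0.0], [-0.0, -0.0, -1.0]]
wrist_force: [-0.1, 0.8, 0.1]
finger_gap: 0.0005
```

Run:
```python
from h import *
H=np.array([.7003,.038])+np.array([0.0,0]);a=np.radians(175.2);dy=np.array([np.cos(a),np.sin(a)]);dx=np.array([dy[1],-dy[0]])
delta(.637,.268,.112,8.5)
q=np.array(manip.get_state()['tool_pos'])[:2]-H;print('door frame',q@dx,q@dy)
```

```text
t 25.75 p [0.4687 0.0308 0.1121] yaw 85.49 q [ -2.8 -11.3 122.7  -0.   68.7   1.7] F [-0.1  0.8  0.1] gap 0.0005
dx 0.2015 dy -0.2097 dz 0.0001 turn 76.99
door frame -0.026540132805877525 0.23013699276233085
```

>>> {"op": "apply_moves", "data": {"targets": [[[0.002,-0.0002,0,0.5],[0.004,-0.0004,0,1],[0.006,-0.0006,0,1.5],[0.0072,-0.0007,0,1.8],[0.0072,-0.0007,0,1.8],[0.0072,-0.0007,0,1.8],[0.0072,-0.0007,0,1.8],[0.0072,-0.0007,0,1.8],[0.0072,-0.0007,0,1.8],[0.0072,-0.0007,0,1.8]]]}}

```text
time_s: 26.75
tool_pos: [0.4742, 0.0917, 0.1122]
tool_rot: [[0.345, 0.939, -0.003], [0.939, -0.345, -0.004], [-0.005, -0.002, -1.0]]
wrist_force: [-4.2, -6.2, 3.4]
finger_gap: 0.0003
```

```bash
cat >> h.py <<'E'
def push():
    s=manip.get_state();R=np.array(s['tool_rot']);q=np.array(s['tool_pos'])[:2]-[.7003,.038]
    x=R[:2,0];y=-R[:2,1];print('t',s['time_s'],'tool frame x %.4f y %.4f yaw %.2f'%(q@x,q@y,np.degrees(np.arctan2(x[1],x[0]))),'F',np.round(np.array(s['wrist_force'])[:2]@np.c_[x,y],1),'j6',np.round(s['joint_positions'][5]))
E
python3 - <<'E'
from h import *
push()
im,z,K,T=cam('wrist');P=cloud(z,K,T)
E
```

```text
t 26.75 tool frame x -0.0276 y 0.2308 yaw 69.82 F [-7.2  1.8] j6 25.0
```

>>> {"op": "apply_moves", "data": {"targets": [[[0.0072,-0.0007,0,1.8],[0.0072,-0.0007,0,1.8],[0.0072,-0.0007,0,1.8],[0.0072,-0.0007,0,1.8],[0.0072,-0.0007,0,1.8],[0.0072,-0.0007,0,1.8],[0.0072,-0.0007,0,1.8],[0.0072,-0.0007,0,1.8],[0.0072,-0.0007,0,1.8],[0.0072,-0.0007,0,1.8]]]}}

```text
time_s: 27.8
tool_pos: [0.5011, 0.1588, 0.112]
tool_rot: [[0.618, 0.786, -0.005], [0.786, -0.618, -0.003], [-0.005, -0.003, -1.0]]
wrist_force: [-7.3, -4.4, 5.8]
finger_gap: 0.0005
```

>>> {"op": "apply_moves", "data": {"targets": [[[0.0072,-0.0007,0,1.8],[0.0072,-0.0007,0,1.8],[0.0072,-0.0007,0,1.8],[0.0072,-0.0007,0,1.8],[0.0072,-0.0007,0,1.8],[0.0072,-0.0007,0,1.8],[0.0072,-0.0007,0,1.8],[0.0072,-0.0007,0,1.8],[0.0072,-0.0007,0,1.8],[0.0072,-0.0007,0,1.8]]]}}

```text
time_s: 28.8
tool_pos: [0.5475, 0.2142, 0.1118]
tool_rot: [[0.831, 0.556, -0.007], [0.556, -0.831, -0.001], [-0.006, -0.003, -1.0]]
wrist_force: [-8.4, -3.3, 4.9]
finger_gap: 0.0007
```

Run:
```python
from h import *
push()
im,z,K,T=cam('top');cv2.imwrite('pics/t10.png',cv2.resize(im[60:260,150:350],None,fx=3,fy=3))
```

```text
t 28.8 tool frame x -0.0289 y 0.2314 yaw 33.81 F [-8.8  2. ] j6 72.0
```

View pics/t10.png

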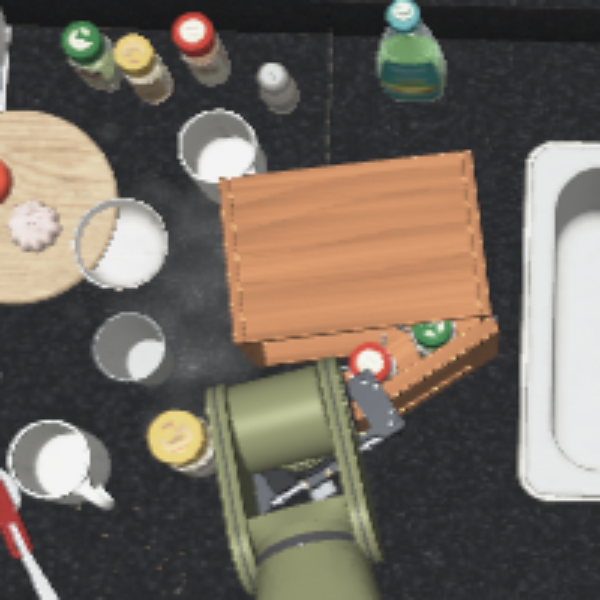

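The top view shows the door about 25° from shut, with red and green jars in place. The arm is beside but above the big yellow jar at (178,437). Continuing, slower at the end.

>>> {"op": "apply_moves", "data": {"targets": [[[0.0072,-0.0007,0,1.8],[0.0072,-0.0007,0,1.8],[0.0072,-0.0007,0,1.8],[0.0072,-0.0007,0,1.8],[0.0072,-0.0007,0,1.8],[0.0072,-0.0007,0,1.8],[0.0072,-0.0007,0,1.8],[0.0072,-0.0007,0,1.8],[0.0072,-0.0007,0,1.8],[0.006,-0.0006,0,1.5]]]}}

```text
time_s: 29.85
tool_pos: [0.6078, 0.2521, 0.1116]
tool_rot: [[0.961, 0.278, -0.007], [0.278, -0.961, 0.0], [-0.006, -0.002, -1.0]]
wrist_force: [-8.7, 1.1, 4.0]
finger_gap: 0.0005
```

>>> {"op": "apply_moves", "data": {"targets": [[[0.004,-0.0004,0,1],[0.004,-0.0004,0,1],[0.004,-0.0004,0,1],[0.003,-0.0003,0,0.8],[0.003,-0.0003,0,0.8],[0.003,-0.0003,0,0.8],[0.003,-0.0003,0,0.7],[0.002,-0.0002,0,0.5],[0.002,-0.0002,0,0.5],[0.001,-0.0001,0,0.3]]]}}

```text
time_s: 30.85
tool_pos: [0.6352, 0.262, 0.1116]
tool_rot: [[0.988, 0.153, -0.007], [0.153, -0.988, 0.001], [-0.006, -0.002, -1.0]]
wrist_force: [-9.2, 3.2, 4.5]
finger_gap: 0.0004
```

Run:
```python
from h import *
push()
```

```text
t 30.85 tool frame x -0.0301 y 0.2313 yaw 8.79 F [-8.6  4.6] j6 99.0
```

>>> {"op": "apply_moves", "data": {"targets": [[[0.0008,0,0,0],[0.0008,0,0,0],[0.0008,0,0,0],[0.0008,0,0,0],[0.0006,0,0,0],[0.0006,0,0,0],[0.0006,0,0,0],[0,0,0,0],[0,0,0,0],[0,0,0,0]]]}}

```text
time_s: 31.85
tool_pos: [0.639, 0.2628, 0.1116]
tool_rot: [[0.988, 0.153, -0.009], [0.153, -0.988, 0.001], [-0.009, -0.003, -1.0]]
wrist_force: [-11.7, 2.0, 6.0]
finger_gap: 0.0007
```

Run:
```python
from h import *
push()
```

```text
t 31.85 tool frame x -0.0262 y 0.2315 yaw 8.80 F [-11.3   3.8] j6 99.0
```

>>> {"op": "apply_moves", "data": {"targets": [[[0.0006,0,0,0],[0.0006,0,0,0],[0.0006,0,0,0],[0.0006,0,0,0],[0.0006,0,0,0],[0,0,0,0],[0,0,0,0],[0,0,0,0],[0,0,0,0],[0,0,0,0]]]}}

```text
time_s: 32.85
tool_pos: [0.6388, 0.2628, 0.1117]
tool_rot: [[0.988, 0.153, -0.017], [0.153, -0.988, -0.001], [-0.017, -0.002, -1.0]]
wrist_force: [-23.0, -0.5, 12.3]
finger_gap: 0.0005
```

Run:
```python
from h import *
push()
```

```text
t 32.85 tool frame x -0.0263 y 0.2316 yaw 8.81 F [-22.8   3. ] j6 99.0
```

The door is against its stop: the force rose to 23 N with no further motion. Backing straight off, then lifting to check.

>>> {"op": "apply_moves", "data": {"targets": [[[-0.003,0,0,0],[-0.006,0,0,0],[-0.012,0,0,0],[-0.015,0,0,0],[-0.015,0,0,0],[0,0,-0.02,0],[0,0,-0.04,0],[0,0,-0.04,0],[0,0,-0.04,0],[0,0,-0.02,0]]]}}

```text
time_s: 33.85
tool_pos: [0.5964, 0.2541, 0.2773]
tool_rot: [[0.988, 0.152, 0.006], [0.152, -0.988, 0.002], [0.007, -0.001, -1.0]]
wrist_force: [0.2, 0.2, 0.5]
finger_gap: 0.0002
```

>>> {"op": "apply_moves", "data": {"targets": [[[-0.02,0.02,0,0],[-0.02,0.02,0,0],[-0.02,0.025,0,0],[-0.02,0.025,0,0],[-0.02,0.025,0,0],[-0.01,0.025,0,0],[0,0.02,0,0],[0,0,0,0],[0,0,0,0],[0,0,0,0]]]}}

```text
time_s: 34.85
tool_pos: [0.511, 0.0796, 0.2721]
tool_rot: [[0.988, 0.153, -0.0], [0.153, -0.988, 0.0], [0.0, -0.0, -1.0]]
wrist_force: [-0.7, -0.3, -0.2]
finger_gap: 0.0004
```

Run:
```python
from h import *
push();np.set_printoptions(precision=4,suppress=True)
im,z,K,T=cam('wrist');P=cloud(z,K,T)
w=P.reshape(-1,3);n=np.array([.989,.148]);t=np.array([-.148,.989])
r=w[:,:2]-[.7003,.038]
for nm,lo,hi in(('door top',.1475,.1545),('cup top',.1555,.161)):
    m=(w[:,2]>lo)&(w[:,2]<hi)&(abs(r@n)<.05)&(r@t>.02)&(r@t<.26)
    q=w[m][:,:2].astype(np.float32)
    if len(q)>20:
        print(nm,len(q),'across',np.percentile((r@n)[m],[2,50,98]),cv2.minAreaRect(q*1000))
        a=(r@n)[m];b=(r@t)[m]
        for k in np.arange(.03,.26,.05):
            s=(b>k)&(b<k+.05)
            if s.sum()>5: print('   ',k.round(2),np.percentile(a[s],[2,98]))
im2=cam('top')
P2=cloud(*im2[1:])
for nm,x,y,zt in(('big',.562,.3655,.147),('green',.4435,-.3008,.1115),('purp',.446,-.4646,.112),('salt',.4513,-.2128,.089)): print(nm,end=' ');lid(P2,x,y,zt,.04)
a=im[:, :];b=cv2.resize(im2[0][60:260,150:350],(400,400));cv2.imwrite('pics/f.png',np.hstack([cv2.resize(a,(400,250)).copy(),b[:250]]) if 0 else np.hstack([a[:, 120:520],b]))
```

```text
t 34.85 tool frame x -0.1807 y 0.0702 yaw 8.82 F [-0.8 -0.2] j6 84.0
big lid n 231 z 0.1428 circ [561.7 365.7] d 58.0 mean [562.  365.1]
green lid n 137 z 0.1088 circ [ 442.5 -300.4] d 44.9 mean [ 442.7 -299.7]
purp lid n 133 z 0.109 circ [ 446.5 -464.3] d 44.8 mean [ 446.  -464.2]
salt lid n 61 z 0.0862 circ [ 451.2 -212.4] d 32.9 mean [ 451.7 -213.2]
```

Run:
```python
from h import *
np.set_printoptions(precision=4,suppress=True)
n=np.array([.989,.148]);t=np.array([-.148,.989])
for c in('wrist','top'):
    im,z,K,T=cam(c);P=cloud(z,K,T);w=P.reshape(-1,3);r=w[:,:2]-[.7003,.038];a=r@n;b=r@t
    for k in np.arange(.0,.27,.045):
        s=(b>k)&(b<k+.045)&(a>-.04)&(a<.01)&(w[:,2]>.14)&(w[:,2]<.17)
        if s.sum()>5: print(c,k.round(3),s.sum(),'front edge',np.percentile(a[s],[1,5]),'z',np.median(w[s,2]))
# steel cup and mug by top view blobs
for nm,x,y,zt in(('cup',.6646,.4316,.097),('mug',.530,.506,.0925)): print(nm,end=' ');lid(P,x,y,zt,.06)
```

```text
top 0.0 136 front edge [-0.0196 -0.0192] z 0.15203838103378176
top 0.045 140 front edge [-0.0198 -0.0189] z 0.15241552153393623
top 0.09 142 front edge [-0.0195 -0.0193] z 0.15180398870107836
top 0.135 143 front edge [-0.0194 -0.0187] z 0.15181354842142958
top 0.18 146 front edge [-0.0194 -0.0181] z 0.15252521771053928
top 0.225 142 front edge [-0.0192 -0.0182] z 0.15271340228948138
top 0.27 6 front edge [-0.0114 -0.0107] z 0.1514892880081402
cup lid n 71 z 0.0966 circ [663.9 431. ] d 76.7 mean [669.1 438.9]
mug lid n 103 z 0.0892 circ [536.5 506.2] d 97.6 mean [539.8 510.4]
```

Run:
```python
from h import *
print(manip.get_state()['wrist_force'],manip.job_done())
```

```text
the job is handed in; nothing more can be done
[ 0.37143576 -0.49154804 -0.62146659] None
```

Both jars are in the door's clips and the door is shut. I handed the job in at about 35 s of the 72 s allowed. The red-lid jar_b is in clip 1 and the smaller yellow-lid jar_a is in clip 2.

- **Jars:** Before shutting, both were 31 mm off the door, against 32 mm for the reference jar in clip 0. Their lid heights matched jars standing on the ledge.
- **Door:** The last push rose to 23 N with no further motion, so the door was at its stop. The top camera then showed its front edge parallel to the cupboard front to within about 1 mm along its width.
- **Bystanders:** The salt shaker, steel cup and jar look-alikes re-measured within 1–2 mm of where they started. The mug read up to 6 mm different, but I measured it over a different window, and the gripper never went close to it.
- **Not checked:** The last wrist view did not show the door. I had used all 12 picture views, so the final check was by range numbers only. The jars inside the shut door could not be seen.

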